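# Meter two detergent balls into the instrument wash basket

### The arm

A 6-joint arm with a two-finger parallel gripper is mounted at the origin on the work surface. World frame = base frame: x ahead of the robot, y to its left, z up, the work surface at z = 0. Lengths are in m, angles in rad, forces in N, time in s.
With the tool pointing down it reaches from about 0.275 to 0.975 m from the base axis. Payload 8.4 kg.
Tool frame: the origin (TCP) lies at the very end of the fingers, on their centre line; the grasp point (between the pads) lies 19 mm behind it (grip_depth is the distance from the TCP to the grasp point, in m); x points along the fingers, y is the direction in which the jaws open and shut, and the axes are right-handed (so a half turn about x gives the same grasp; the last joint's range is limited). The gripper opens to 92 mm and grips with 3 to 60 N. Pads are 20 mm wide; open, the fingers measure 128 mm over their backs; the gripper's body (75 mm by 189 mm) begins 69 mm behind the grasp point.
Start: joints at [-1.133, 0.353, 1.633, -0, 1.155, -0.002], TCP at [0.266, -0.566, 0.215] pointing down, gripper open.
Joint ranges: [-2.63, 2.63], [-0.92, 2.1], [0.06, 2.66], [-1.3, 4.44], [0, 2.69], [-3.02, 3.02]. Speed limits (rad/s): [2.22, 2.22, 2.79, 3.14, 3.14, 3.14].

### API

Orientations are given as a rotation vector (axis times angle).
In Python, from workcell import * gives the robot as it stands. The module is installed in compiled form; this text tells all that it offers. Calls block until the motion is done:
- move_pose(position, orientation): joint-space move of the TCP to a pose.
- move_linear(position, orientation=None, max_speed=0.15, f_stop=None): straight line of the TCP; orientation=None keeps the orientation; max_speed is the mean speed in m/s. With f_stop (N) it stops when the force on the tool has changed by that much, and returns True; else False.
- goto_joints(angles): joint-space move.
- move_gripper(opening): finger opening in m; the grip force is fixed at half the most; returns when the fingers have stopped.
- pause(seconds).
- inverse_kinematics(position, orientation): joint angles nearest the present ones, or None.
- snapshot(name): name is "scene" or "top" or "wrist"; returns (picture, depth): 420x560x3 uint8, red, green, blue; 420x560 float32, m along the optical axis (not along the pixel's ray), 0 where there is no reading.
- camera_info(name): a dict with "mtx" (3x3 intrinsics, pixels), "eye" and "rotation" of the camera in the world. Camera axes: x right, y up, looking along -z (the intrinsics and any distortion apply to the point x, -y, -z); pixel columns grow to the right and rows downward; lengths in m; the calibration is good to about 2 mm. A picture is of the moment at which its call begins: read the wrist's pose just before it. camera_info takes no time and is no camera call; for the wrist camera it gives the pose at the moment of the call.
A pose or a line that the arm cannot do raises IKError and nothing moves.
- finish_job(): hands the job in, once; it reports no verdict.
Readings, each from a call of its own:
- get_clock(): time.
- get_joint_positions(): joint angles.
- get_joint_vel(): joint speeds.
- get_joint_torque(): joint torques, N m.
- get_position(): TCP position.
- get_eef_rot(): TCP orientation.
- get_ft_force(): force on the tool from outside, world axes, zero at the start.
- get_wrist_torque(): the same for the moment, N m.
- get_grip_width(): finger opening in m.
Only numpy, scipy, OpenCV 4.12 (cv2) and the standard library are available. Lean on these libraries where they do the work, as an engineer would, in place of code of your own. Each camera call takes 0.05 s, during which the arm holds its last target. There are 200 camera calls.

### The job

At the instrument washing bench, two small hoppers stand side by side; one holds three white detergent balls and stands over the perforated wash basket, the other is empty. Pull the bottom gate of the filled hopper partly open by its knob so that exactly two balls drop into the basket and the third stays in the hopper, then push the gate fully home again.

Things in the scene. Friction and masses are not known exactly. Their poses are not given: they have to be found in the camera images.
- gate (a joint): Bottom slide gate of the filled hopper, in m: 0 = shut, to 0.115 (stop) as it is pulled out level to the front. It uncovers the cells from the back: the rear ball drops at about 0.030 to 0.036, the middle one at 0.064 to 0.070, the front one at about 0.100, so 0.082 is a good opening for two. Friction about 2 N; it stays where it is left. May start a few mm open.
- gate_knob (a point): Grip point on the axis of the gate's knob, 160 mm above the table: an upright black post, 20 mm across, from 130 to 185 mm up, standing on the gate's flat neck (24 mm wide, top 130 mm up), 90 mm in front of the hopper. It moves with the gate. Its x axis points level from the knob to the hopper (closing direction; the gate opens along -x), z up.
- basket: Perforated steel wash basket under the filled hopper, open topped, 118 (x) x 96 (y) x 45 mm high, walls 3 mm; origin at the centre of its underside, on the table; axes parallel to the hopper's. The equal but empty hopper, 0.24 to 0.48 m off sideways, has no basket.
- ball_rear: White detergent ball, 26 mm across, origin at its centre; starts in the rear cell (farthest from the knob), 143 mm up. The hopper is a trough 110 mm long, 70 mm wide at its flared mouth, top 208 mm above the table, on a four-post stand 146 x 126 mm; its three cells, 30 x 30 mm, pitch 34 mm, lie in a row front to back, one ball in each.
- ball_middle: The same kind of ball in the middle cell.
- ball_front: The same kind of ball in the front cell (nearest the knob); it is to stay in the hopper.
Not all that is in view belongs to the job. What is shaped like the ball_front but black or pink is not meant.

How it is judged:
At the end, for the whole second after the job is handed in: The rear and the middle ball lie inside the upright wash basket (within 10 degrees), the front ball is still in its hopper cell (centre above 125 mm, within 25 mm of where it began), and the gate is shut to within 12 mm (x of ball_rear in the frame of basket between -0.059 and 0.059 m and y of ball_rear in the frame of basket between -0.048 and 0.048 m and z of ball_rear in the frame of basket between 0 and 0.045 m and x of ball_middle in the frame of basket between -0.059 and 0.059 m and y of ball_middle in the frame of basket between -0.048 and 0.048 m and z of ball_middle in the frame of basket between 0 and 0.045 m and angle between basket's own z axis and vertical below 0.17 rad and height (world z) of ball_front above 0.125 m and distance of ball_front from where it was at the start of the episode below 0.025 m and value of joint gate below 0.012 m); the robot touches nothing.
It also fails if it takes over 34 s, if anything falls off the work surface, if the arm or the gripper's body presses on something with over 40 N, if the wrist force passes 120 N, or if a joint passes its speed limit or range.

## Working session

There is one attempt and no reset: what is moved stays moved. The work goes in short steps, each a Python script; the robot and the scene stay as the last script left them, time stands still between calls to the robot, and variables do not carry over. Pictures are saved under pics/ and viewed, about 8 in all and at most 12, crops included, and the job is handed in when it is done.

```bash
mkdir -p pics; python3 - <<'E'
from workcell import *
import cv2,numpy as np
for n in("scene","top"):
    p,d=snapshot(n); cv2.imwrite(f"pics/{n}0.png",p[:,:,::-1]); np.save(f"pics/{n}0.npy",d)
    i=camera_info(n); print(n,i)
print(get_clock(),get_position(),get_eef_rot(),get_grip_width())
E
```

```text
scene {'mtx': array([[465.99760285,   0.        , 279.03514872],
       [  0.        , 465.99760285, 213.80215443],
       [  0.        ,   0.        ,   1.        ]]), 'eye': array([ 0.73310109, -0.38831688,  0.84949015]), 'rotation': array([0.44302376, 0.0540942 , 0.1863537 ])}
top {'mtx': array([[540.99197323,   0.        , 270.31342428],
       [  0.        , 540.99197323, 205.66736308],
       [  0.        ,   0.        ,   1.        ]]), 'eye': array([ 0.42258888, -0.04563454,  1.25743652]), 'rotation': array([ 0.16183543, -0.17047486, -1.66484798])}
0.1 [ 0.26590714 -0.56512673  0.21395186] [ 1.97805175  0.44341799 -1.97862801] 0.09181712466703855
```

View pics/scene0.png

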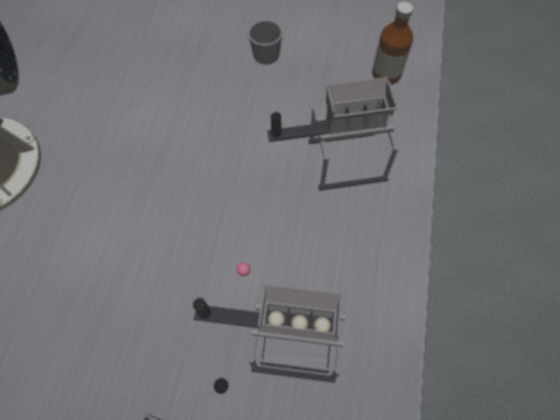

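View pics/top0.png

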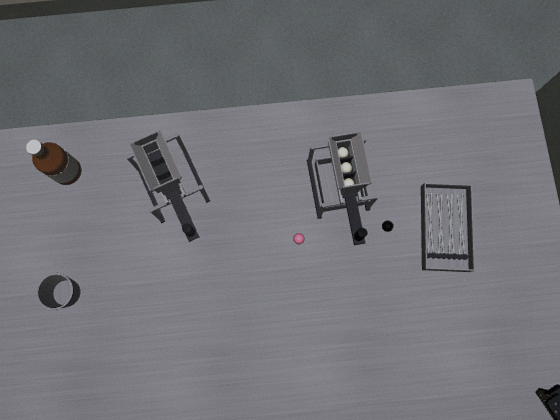

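The filled hopper (three white balls) is at top (346,168) and scene (300,322), with its knob at top (361,234) and scene (202,308). The other hopper, at top (160,165), is empty. The pink ball at (299,239) and the black one at (388,226) are distractors. I'll confirm in an enlarged crop and measure.

```bash
cat > h.py <<'E'
import numpy as np,cv2
from scipy.spatial.transform import Rotation as R
from workcell import *
def cloud(n,d):
    i=camera_info(n);K=i['mtx'];v,u=np.mgrid[:d.shape[0],:d.shape[1]]
    c=np.stack([(u-K[0,2])/K[0,0]*d,-(v-K[1,2])/K[1,1]*d,-d],-1)
    return c@R.from_rotvec(i['rotation']).as_matrix().T+i['eye']
E
python3 - <<'E'
from h import *
ims=[]
for n,(u0,v0,u1,v1) in {"scene":(180,270,360,390),"top":(290,120,410,260)}.items():
    d=np.load(f"pics/{n}0.npy");P=cloud(n,d);im=cv2.imread(f"pics/{n}0.png")
    c=im[v0:v1,u0:u1];c=cv2.resize(np.clip(c.astype(float)*1.8,0,255).astype(np.uint8),None,fx=3,fy=3,interpolation=2)
    cv2.imwrite(f"pics/c_{n}.png",c); ims.append(c)
    Q=P[v0:v1,u0:u1].reshape(-1,3);C=im[v0:v1,u0:u1].reshape(-1,3).astype(int)
    ok=d[v0:v1,u0:u1].ravel()>0; g=C.max(1)
    # knob: dark, z 140..190
    k=ok&(Q[:,2]>.175)&(Q[:,2]<.19)&(g<45); print(n,"knob top",k.sum(),Q[k].mean(0) if k.any() else 0,Q[k].min(0),Q[k].max(0))
    k=ok&(Q[:,2]>.12)&(Q[:,2]<.135)
    for z0,z1 in((.12,.135),(.2,.215)):
        k=ok&(Q[:,2]>z0)&(Q[:,2]<z1); print(z0,k.sum(),cv2.minAreaRect(Q[k,:2].astype(np.float32)))
    w=ok&(g>130)&(Q[:,2]>.135)&(Q[:,2]<.165)
    m=np.zeros(len(w),np.uint8);m[w]=1;nl,l,s,ce=cv2.connectedComponentsWithStats(m.reshape(v1-v0,u1-u0))
    for j in range(1,nl):
        if s[j,4]>15: print("ball",s[j,4],ce[j]+[u0,v0],Q[l.ravel()==j].mean(0))
h=max(c.shape[0] for c in ims)
cv2.imwrite("pics/crop1.png",np.hstack([cv2.copyMakeBorder(c,0,h-c.shape[0],0,0,0) for c in ims])[:, :])
print(np.hstack([cv2.copyMakeBorder(c,0,h-c.shape[0],0,0,0) for c in ims]).shape)
E
```

```text
scene knob top 14 [ 0.5850023  -0.24655762  0.18038674] [ 0.5780279  -0.25093814  0.1758978 ] [ 0.58792528 -0.24164292  0.186554  ]
0.12 1722 ((0.6788119077682495, -0.2344074249267578), (0.2331111878156662, 0.12434946000576019), 3.5954368114471436)
0.2 1058 ((0.7250187993049622, -0.23128843307495117), (0.11107338964939117, 0.07130751013755798), 3.670372486114502)
ball 157 [275.7388535  318.05095541] [ 0.68989673 -0.23408109  0.15349036]
ball 149 [299.3557047  321.68456376] [ 0.7255089  -0.23279333  0.15359278]
ball 156 [322.05128205 324.16666667] [ 0.7592408  -0.23003565  0.15344693]
top knob top 123 [ 0.63225898 -0.23680138  0.1844688 ] [ 0.56648841 -0.25809156  0.17568212] [ 0.7778874  -0.20907628  0.18995366]
0.12 777 ((0.6769391894340515, -0.23401449620723724), (0.23266758024692535, 0.1231890618801117), 3.4823594093322754)
0.2 526 ((0.7236412763595581, -0.23166823387145996), (0.11333469301462173, 0.0718408077955246), 3.9571616649627686)
ball 77 [342.50649351 151.64935065] [ 0.75732374 -0.22826664  0.15296282]
ball 83 [345.93975904 166.91566265] [ 0.72307426 -0.23117326  0.15302882]
ball 58 [348.46551724 181.63793103] [ 0.690527   -0.23224491  0.15345047]
(420, 900, 3)
```

```bash
python3 -c "
import cv2;a=cv2.imread('pics/crop1.png');cv2.imwrite('pics/crop1.png',cv2.resize(a,None,fx=.88,fy=.88,interpolation=cv2.INTER_AREA))"
```

```text
(no output)
```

View pics/crop1.png

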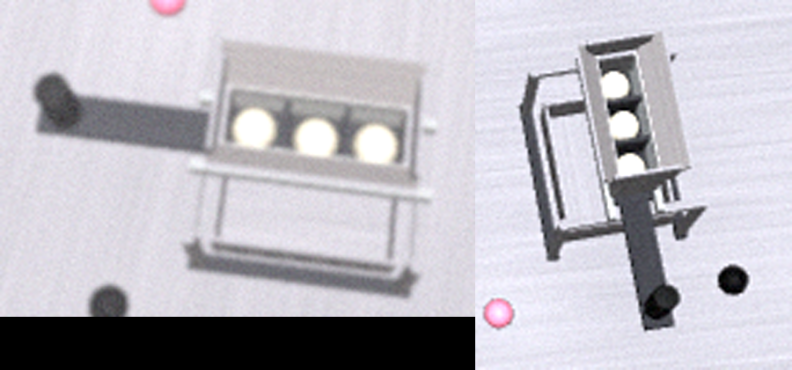

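The crop confirms the filled hopper: three white balls, with the knob on the neck at its front. Next I'll localise the knob precisely.

```bash
python3 - <<'E'
from h import *
from scipy.optimize import least_squares
A=[]
for n in("scene","top"):
    P=cloud(n,np.load(f"pics/{n}0.npy")).reshape(-1,3)
    q=P[(P[:,0]>.54)&(P[:,0]<.63)&(abs(P[:,1]+.24)<.03)]
    k=q[(q[:,2]>.140)&(q[:,2]<.18)]; t=q[(q[:,2]>.181)&(q[:,2]<.19)]; 
    f=least_squares(lambda c:np.hypot(*(k[:,:2]-c).T)-.01,[.58,-.24],loss='soft_l1',f_scale=.001).x
    nk=q[(q[:,2]>.122)&(q[:,2]<.136)]
    print(n,len(k),f,"top",len(t),t.mean(0),"neck",len(nk),nk.min(0),nk.max(0),nk[:,1].mean())
a=np.deg2rad(3.65);x=np.array([np.cos(a),np.sin(a),0]);print(x)
# candidate grasps: fingers down, jaws across y
Rd=np.array([[0,0,-1],[0,1,0],[1,0,0]]).T
for s in(0,1):
  M=np.column_stack([[0,0,-1],np.cross([0,0,1],x)*(1-2*s),np.zeros(3)]);M[:,2]=np.cross(M[:,0],M[:,1])
  rv=R.from_matrix(M).as_rotvec()
  for xx in(.58,.49): print(s,rv,inverse_kinematics([xx,-.2407,.141],rv))
E
```

```text
scene 96 [ 0.57840875 -0.24067956] top 148 [ 0.57923047 -0.24149181  0.18503915] neck 534 [ 0.56255953 -0.25397214  0.12226842] [ 0.62989791 -0.22562942  0.13596058] -0.2409123213948678
top 41 [ 0.57733999 -0.24123139] top 74 [ 0.57666339 -0.24092088  0.18494779] neck 291 [ 0.56054051 -0.25416178  0.12394658] [ 0.62986904 -0.22515845  0.13558063] -0.23804326940570175
[0.99797155 0.06366144 0.        ]
0 [-0.05003189  1.57021719  0.05003189] [-3.95758843e-01  4.32405958e-01  1.69140599e+00 -4.44089210e-16
  1.01778071e+00 -2.03025969e+00]
0 [-0.05003189  1.57021719  0.05003189] [-4.59350210e-01  3.15916107e-01  1.87154673e+00 -4.44089210e-16
  9.54129817e-01 -2.09385105e+00]
1 [ 2.18903637  0.06974934 -2.18903637] [-3.95758843e-01  4.32405958e-01  1.69140599e+00 -4.44089210e-16
  1.01778071e+00  1.11133297e+00]
1 [ 2.18903637  0.06974934 -2.18903637] [-4.59350210e-01  3.15916107e-01  1.87154673e+00 -4.44089210e-16
  9.54129817e-01  1.04774160e+00]
```

The knob axis is at about (0.578, -0.241), top at 0.185 as expected, and both cameras agree to 1 mm. The hopper's geometry puts it at about 0.5796 when shut, so the gate is 0–3 mm open. Now grip it and zero the gate against its home stop.

```bash
python3 - <<'E'
from h import *
rv=[2.18903637,0.06974934,-2.18903637];x=np.array([.99797,.06366,0]);k=np.array([.578,-.2410,.141])
move_pose(k+[0,0,.11],rv)
print(get_clock(),move_linear(k,max_speed=.1,f_stop=10),get_position(),get_ft_force())
move_gripper(0.0); print(get_grip_width(),get_ft_force())
p=get_position()
print(move_linear(p+.012*x,max_speed=.02,f_stop=8),get_position(),(get_position()-p)@x,get_ft_force(),get_clock())
p,d=snapshot("scene");cv2.imwrite("pics/s1.png",cv2.resize(p[230:400,150:370,::-1],None,fx=3,fy=3))
E
```

```text
1.7583 False [ 0.57848857 -0.24119255  0.14170737] [ 0.26772345 -0.47682839  0.90352004]
0.019632416797543597 [ 0.52821605 -2.61008208 -0.32741247]
True [ 0.58180477 -0.24103202  0.14092985] 0.0038087043319285606 [-2.19393494 -1.23973576  6.01404357] 4.4667
```

View pics/s1.png

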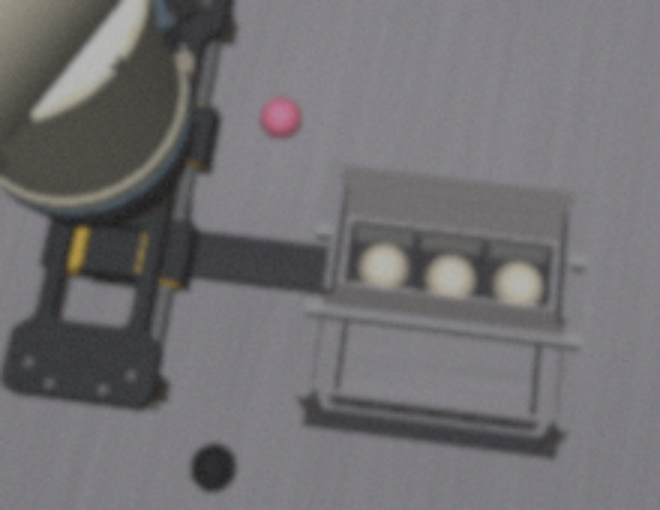

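The grip is on the knob: the width is 19.6 mm, matching the 20 mm post. All three balls are still in their cells (crop 385,265; 450,275; 518,283). Pull in two steps, checking the cells through depth.

```bash
cat >> h.py <<'E'
def balls():
    p,d=snapshot("scene");P=cloud("scene",d)
    c=np.array([.7251,-.2325,0]);x=np.array([.99797,.06366,0])
    w=(p.max(2)>130)&(P[...,2]>.135)&(P[...,2]<.165)&(abs(P[...,1]+.232)<.025)
    return p,[int((w&(np.hypot(P[...,0]-q[0],P[...,1]-q[1])<.014)).sum()) for q in(c+.034*x,c,c-.034*x)]
E
python3 - <<'E'
from h import *
x=np.array([.99797,.06366,0]);p0=np.array([.5818,-.2410,.141])
print(balls()[1])
for s in(.05,.078,.082):
    r=move_linear(p0-s*x,max_speed=.04,f_stop=20);pause(.4)
    im,b=balls();print(s,r,(p0-get_position())@x,get_ft_force(),get_grip_width(),b,get_clock())
cv2.imwrite("pics/s2.png",cv2.resize(im[230:400,130:370,::-1],None,fx=3,fy=3))
E
```

```text
[161, 149, 160]
0.05 False 0.050224356213056924 [-2.29030227 -2.40042603  3.72825457] 0.01925498277383397 [0, 168, 172] 6.4
0.078 False 0.07803848584676526 [-1.7713224  -5.04368712  1.9420034 ] 0.019765795044363394 [0, 0, 172] 7.7
0.082 False 0.08202095507398134 [-0.04660056 -4.70450837 -0.97627133] 0.019609725851782653 [0, 0, 173] 8.4
```

View pics/s2.png

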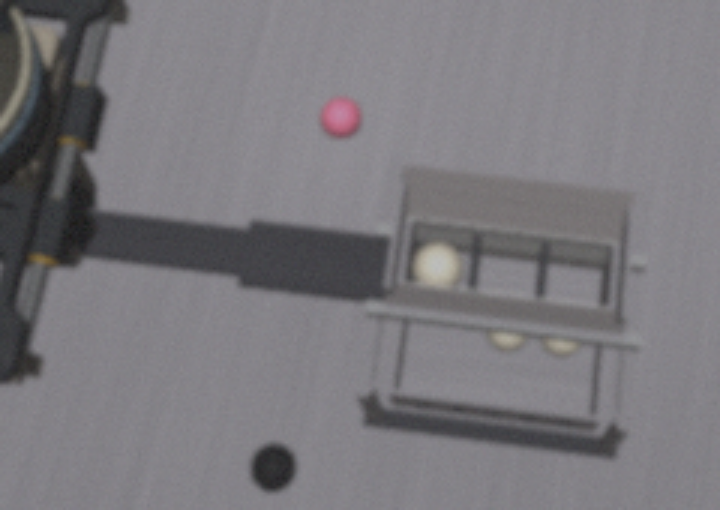

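The front ball is still in its cell (438,265). The middle and rear balls are in the basket (507,338; 562,343). Now push the gate home until it meets the stop, release and retreat.

```bash
python3 - <<'E'
from h import *
x=np.array([.99797,.06366,0]);p0=np.array([.5818,-.2410,.141])
r=move_linear(p0-.01*x,max_speed=.05,f_stop=20);print(r,(p0-get_position())@x,get_ft_force())
r=move_linear(p0+.008*x,max_speed=.02,f_stop=15);print(r,(p0-get_position())@x,get_ft_force(),get_grip_width(),balls()[1])
move_gripper(.06);p=get_position();print((p0-p)@x)
move_linear(p+[0,0,.1],max_speed=.12)
move_linear(p-.15*x+[0,0,.1],max_speed=.2);pause(.3)
im,b=balls();t,d=snapshot("top")
print(b,get_clock())
P=cloud("top",d).reshape(-1,3);k=P[(P[:,0]>.5)&(P[:,0]<.63)&(abs(P[:,1]+.24)<.03)&(P[:,2]>.181)&(P[:,2]<.19)];print("knob top",len(k),k.mean(0))
a=cv2.resize(im[230:400,150:370,::-1],None,fx=2.1,fy=2.1);c=cv2.resize(t[120:260,280:410,::-1],None,fx=2.5,fy=2.55);c=c[:a.shape[0]]
cv2.imwrite("pics/s3.png",np.hstack([a,c]))
E
```

```text
False 0.009944300261332858 [-0.74226354 -3.67670624 -0.33363715]
True 0.00010822416603059556 [-2.96088639 -0.05675008  6.03132635] 0.019894909465791713 [0, 0, 162]
0.0006532194683744668
[0, 0, 157] 13.6667
knob top 70 [ 0.58087106 -0.24065165  0.18517866]
```

View pics/s3.png

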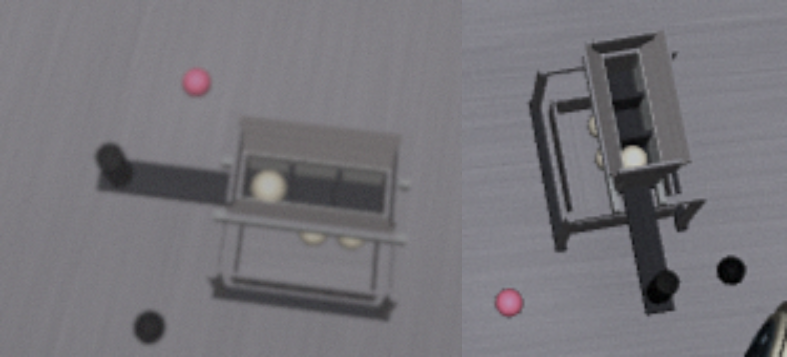

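The gate is home, the front ball is in its cell (268,186), two balls are in the basket (313,237; 350,240) and the robot is clear. Handing in.

```bash
python3 -c "
from workcell import *
print(get_ft_force(),get_clock());finish_job()"
```

```text
[ 0.23326077 -0.59711022 -0.37893664] 13.6667
the job is handed in; nothing more can be done
```

I dropped two balls into the basket, closed the gate again and handed the job in at 13.7 s; no verdict was reported.

- **What I did:** I gripped the filled hopper's knob and pushed the gate home to set a zero, since it started about 4 mm open. Then I pulled it to 82 mm and pushed it back until it met the stop.
- **Balls:** In the last pictures the rear and middle balls lie in the basket and the front ball is still in its cell. I judged the two basket balls by eye and did not measure their positions in the basket frame.
- **Gate:** The arm stopped within 0.7 mm of that zero. The top camera puts the knob at x = 0.581 m, against 0.580 m expected from the hopper's geometry when shut, so the gate is well inside the 12 mm limit.
- **Robot:** The gripper is clear of everything, with under 1 N on the tool.

One small disagreement: the zero set at the stop was about 2 mm off the position expected from the hopper's geometry, within camera calibration. No check failed.

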